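# Change the pallet in the pinned corner of a setter's four-bay bed

### The arm

A 6-joint arm with a two-finger parallel gripper is mounted at the origin on a cart in front of the work surface, level with it; the furniture and walls round the work are solid. World frame = base frame: x ahead of the robot, y to its left, z up, the work surface at z = 0. Lengths are in m, angles in rad, forces in N, time in s.
With the tool pointing down it reaches from about 0.225 to 0.875 m from the base axis. Payload 3.4 kg.
Tool frame: the origin (TCP) lies at the very end of the fingers, on their centre line; the grasp point (between the pads) lies 19 mm behind it; z points along the fingers, y is the line along which they close (so a half turn about z gives the same grasp; the last joint's range is limited). The gripper opens to 85 mm and grips with 20 to 120 N. Pads are 22 mm wide; open, the fingers measure 114 mm over their backs; the gripper's body (76 mm by 85 mm) begins 54 mm behind the grasp point. The pads swing forward as they close: fully open they stand 13 mm farther back than shut.
Start: joints at [1.04, 0.276, 1.505, -0, 1.361, -0.121], TCP at [0.229, 0.527, 0.201] pointing down, gripper open.
Joint ranges: [-2.89, 2.89], [-0.75, 2.08], [0.22, 2.7], [-1.18, 4.32], [0.11, 2.71], [-2.7, 2.7]. Speed limits (rad/s): [2.57, 2.57, 3.14, 3.14, 3.14, 3.14].

### API

Orientations are given as a unit quaternion [x, y, z, w].
In Python, from bench import state, read_camera, camera_info, sign_off gives the robot as it stands. The module is installed in compiled form; this text tells all that it offers.
- The arm moves only by the tool servo_tool, never from a script. Its argument "deltas" is a list of rows, each a list of 7 numbers: the shift along the tool's x, y, z scaled (see below), then the turn, a rotation vector about the tool's x, y, z scaled (see below), then the closure, from 0 (fully open) to 1 (shut). A call has 1 to 8 rows; each row is the pose to reach, as a shift and turn from the pose commanded when the call began, along the tool's axes at that moment; what a row does not reach only later rows make up. The controller multiplies each number of a shift by 50 cm and each number of a turn by pi/2 rad. A row lasts 1/10 s, in which the tool goes at most 50 mm and 8.59 degrees, less where a joint would pass 70% of its speed; a pose out of reach is approached as far as the arm can. A call with a number of a shift or a turn outside -1 to 1 is refused whole. A call with a gripper value outside its range is refused whole. The fingers move at their own pace and stop on an object; the grip force is fixed at half the most. Time passes only in rows, so rows that repeat a pose let the fingers close. It gives the time, the measured TCP pose, the force, the opening and the grip force at its end, in the units of the state.
- state(): the state, without advancing time (a new reading comes with each control period).
- read_camera(name): name is "scene" or "side" or "wrist"; returns the picture (384x512x3 uint8, red, green, blue); there is no depth.
- camera_info(name): a dict with "fovy" (degrees; the focal length in pixels is half the picture's height over the tangent of half this angle, whatever the lens; pixels are square), "cx", "cy" (the principal point, pixels), "origin" and "orientation" of the camera in the world. Camera axes: x right, y down, z forward; pixel columns grow to the right and rows downward; lengths in m; the calibration is good to about 2 mm. A picture is of the moment at which its call begins: read the wrist's pose just before it. camera_info takes no time and is no camera call; for the wrist camera it gives the pose at the moment of the call.
- sign_off(): hands the job in; it is judged then, once.
The state is a dict: "time": time; "joint_pos": joint angles; "qvel": joint speeds; "joint_efforts": joint torques, N m; "position": TCP position; "eef_rot": TCP orientation; "contact_force": force on the tool from outside, world axes, zero at the start; "torque": the same for the moment, N m; "width": finger opening in m; "grasp_force": force on a finger pad.
Only numpy, scipy, OpenCV 4.12 (cv2) and the standard library are available. Lean on these libraries where they do the work, as an engineer would, in place of code of your own. Each camera call takes 0.05 s, during which the arm holds its last target. There are 200 camera calls.

### The job

Change over the setting bed: bring the pallet with the upright ring into the working bay (the corner with the locking pin) and lock it there. The pallets are captive under the keeper strips, so slide them one at a time, each into the free bay and right up to its rail, until the ring pallet can go in; push it in past its spring hold-downs and home against the end stop, whose setting is found only by feel, and the side rail, then press the locking pin down all the way. The hold-downs need a firm push, but do not lean on the end stop (more than about 15 N shifts its setting) and force nothing against the rails or the other pallets. Leave the other two pallets parked in bays and the tools around the bed where they lie.

Things in the scene. Friction and masses are not known exactly. Their poses are not given: they have to be found in the camera images.
- hold_downs (a point): Point midway between two brass-cased spring ball plungers in the keeper strip of the +y rail, at x = 10 and 40 mm, y = 56.75 mm of the bed. Each ball stands 0.8 mm low and presses the flange of a pallet in the working bay down with about 5 N: a pallet going in must be pushed over each ball (a bump of up to about 8 N), and from there takes 5 to 12 N to keep moving, also sideways, until it is home
- bed: Aluminium pallet bed, 147.5 x 138.5 mm, fixed on the bench; 2 x 2 bays, nothing between them. Origin: centre of its underside; x, y along its sides (yaw 0: x away from the robot, y to its left). Bay floor at z = 10 mm. Rails' inner faces at x = +-63.75, y = +-59.25 mm; keeper strips on them (z = 17 to 20 mm) overhang 4.5 mm. Working bay: +x +y; the bay at -x -y is free at first
- working_corner (a point): Inner corner of the rails at +x and +y, on the bay floor. An adjustable steel end stop, clamped through the +x rail, stands proud of it by 1 to 8 mm, today's setting not known: a pallet home in the working bay touches the stop (origin at x = 26.75 to 33.75 mm of the bed) and the +y rail (y = 30.25). The stop's nose over the corner (top z = 28 mm, boss to 33) carries the pin
- ring_pallet: Pallet with an upright silver ring (22 mm), at first in bay -x +y. All pallets: flange 58 x 58 x 6 mm, 8 mm holes at x, y = +-20 mm; brass pot, 26 mm diameter, z = 6 to 38 mm, silver on top (ring to z = 56). Origin: centre of its underside. 0.2 to 0.4 kg, drags with 1 to 2 N in the other bays. Grip the pot, fingertips over 24 mm above the bench, closing along the bed's x = -y line
- dome_pallet: Pallet like the ring pallet, but with a smooth round silver dome (21 mm diameter, to z = 49 mm) on its pot. At first it is either in the working bay (+x +y) or in the bay at +x -y; the square pallet has the other place. Moved into a bay, a pallet should lie against that bay's far rail (y = +-30.25, x = -34.75 mm of the bed): left over 1.5 mm short it blocks the next one
- square_pallet: Pallet like the ring pallet, but with a square stepped silver mount (17 mm square, to z = 48 mm) on its pot; in the working bay or the bay at +x -y at first
- locking_pin (a joint): Upright steel pin on the end stop, 5 mm diameter: 0 = up, clear of the pallets; 0.011 m = fully down (hard stop). Stays where left, moves at a push of 3 to 4 N. Its axis is over the (+x, +y) hole of a pallet that is home; if the pallet is over about 2 mm off stop or rail the nose lands on the flange at about 0.003. Round knob, 12 mm diameter, top 57 mm above the bench when up, 46 when down
- tweezers: Bystander: steel tweezers 150 x 14 x 10 mm lying along the right (-y) side of the bed
- ring_clamp: Bystander: wooden ring clamp 122 x 32 x 23 mm lying at the left (+y) side of the bed
- loupe: Bystander: small folding loupe 38 x 24 x 12 mm lying in front of the bed
- scraper: Bystander: wooden-handled scraper 165 x 20 x 20 mm on the bench to the right

How it is judged:
On the way, in this order (a step that is already met when the one before it is completed fails the run):
1. the working bay has been cleared: the dome pallet and the square pallet both stand in other bays (((x of dome_pallet in the frame of bed between -0.037 and -0.022 m and y of dome_pallet in the frame of bed between 0.026 and 0.0325 m) or (x of dome_pallet in the frame of bed between 0.022 and 0.037 m and y of dome_pallet in the frame of bed between -0.0325 and -0.026 m) or (x of dome_pallet in the frame of bed between -0.037 and -0.022 m and y of dome_pallet in the frame of bed between -0.0325 and -0.026 m)) and ((x of square_pallet in the frame of bed between -0.037 and -0.022 m and y of square_pallet in the frame of bed between 0.026 and 0.0325 m) or (x of square_pallet in the frame of bed between 0.022 and 0.037 m and y of square_pallet in the frame of bed between -0.0325 and -0.026 m) or (x of square_pallet in the frame of bed between -0.037 and -0.022 m and y of square_pallet in the frame of bed between -0.0325 and -0.026 m))), for 0.1 s.
2. the ring pallet is in the working bay, within 1.5 mm of its side rail (x of ring_pallet in the frame of bed between 0.024 and 0.0355 m and y of ring_pallet in the frame of bed between 0.0287 and 0.0318 m), for 0.2 s.
3. the locking pin is down through its flange (value of joint locking_pin above 0.009 m), for 0.1 s.
At the end, for the whole second after the job is handed in: The ring pallet is in the working bay, within 1.5 mm of its side rail, and held by the locking pin, at least 9 mm down (which needs it within about 2 mm of the end stop); the other two stand in other bays (within 4 mm across the bed, 12 mm along it); all at rest (all of step 1 and all of step 2 and value of joint locking_pin above 0.009 m and linear speed of each of ring_pallet, dome_pallet, square_pallet below 0.01 m/s); the robot touches nothing.
It fails at once if a pallet presses on the end stop with more than 15 N, which would shift its setting (contact force between any of ring_pallet, dome_pallet, square_pallet and end_stop_c0 above 15 N).
It fails at once if a pallet is forced against a rail with more than 25 N (contact force between any of ring_pallet, dome_pallet, square_pallet and bed_c2 above 25 N or contact force between any of ring_pallet, dome_pallet, square_pallet and bed_c3 above 25 N or contact force between any of ring_pallet, dome_pallet, square_pallet and bed_c6 above 25 N or contact force between any of ring_pallet, dome_pallet, square_pallet and bed_c7 above 25 N).
It fails at once if pallets are rammed into one another with more than 25 N (contact force between ring_pallet and dome_pallet above 25 N or contact force between any of ring_pallet, dome_pallet and square_pallet above 25 N).
It fails at once if a hand tool beside the bed is moved by more than 15 mm (distance of any of tweezers, ring_clamp, loupe, scraper from where it was at the start of the episode above 0.015 m).
It also fails if it takes over 69 s, if anything falls off the work surface, if the arm or the gripper's body presses on something with over 40 N, if the wrist force passes 120 N, or if a joint passes its speed limit or range.

## Working session

There is one attempt and no reset: what is moved stays moved. The work goes in short steps, Python scripts to look and compute and a tool call to move; the robot and the scene stay as the last step left them, time stands still between calls to the robot, and variables do not carry over. Pictures are saved under pics/ and viewed, at most 10 in all, crops included, and the job is handed in when it is done.

Besides the shell and the picture viewer there is one more tool, called after "Request:" by a JSON object that holds its "name" and its "arguments", one argument or row to a line. servo_tool: Moves the arm, as the interface text tells. Its arguments: {"type":"object","properties":{"deltas":{"type":"array"}},"required":["deltas"]}

```bash
mkdir -p pics; cat > h.py <<'E'
import numpy as np, cv2
from scipy.spatial.transform import Rotation as R
from bench import state, read_camera, camera_info, sign_off
def ray(ci,u,v):
    f=192/np.tan(np.radians(ci["fovy"])/2)
    d=np.array([(u-ci["cx"])/f,(v-ci["cy"])/f,1.])
    return np.array(ci["origin"]), R.from_quat(ci["orientation"]).apply(d)
def plane(ci,u,v,z):
    o,d=ray(ci,u,v); return o+d*(z-o[2])/d[2]
def proj(ci,p):
    f=192/np.tan(np.radians(ci["fovy"])/2)
    q=R.from_quat(ci["orientation"]).inv().apply(np.array(p)-ci["origin"])
    return np.array([ci["cx"]+f*q[0]/q[2],ci["cy"]+f*q[1]/q[2]])
def save(im,n): cv2.imwrite(n,im[:,:,::-1])
E
python3 - <<'E'
from h import *
s=state(); print({k:np.round(v,3) for k,v in s.items()})
ims=[]
for n in ("scene","side"):
    ci=camera_info(n); print(n,ci); im=read_camera(n); save(im,f"pics/{n}0.png"); 
E
```

```text
{'time': np.float64(0.0), 'joint_pos': array([ 1.04 ,  0.277,  1.506,  0.   ,  1.361, -0.121]), 'qvel': array([ 0.   , -0.001,  0.   , -0.   ,  0.001,  0.   ]), 'joint_efforts': array([-0.0000e+00, -4.1677e+01, -2.4581e+01, -0.0000e+00,  1.1000e-02,
       -0.0000e+00]), 'position': array([0.229, 0.527, 0.2  ]), 'eef_rot': array([ 0.203,  0.979, -0.001, -0.   ]), 'contact_force': array([ 0.479, -0.056, -0.86 ]), 'torque': array([-0.001,  0.041, -0.03 ]), 'grasp_force': np.float64(0.0), 'width': np.float64(0.085)}
scene {'fovy': 48.71455554217319, 'cx': 258.4373375408255, 'cy': 192.86478191180592, 'origin': array([ 0.13449334, -0.69920748,  0.4748019 ]), 'orientation': array([ 0.83587506, -0.19622895,  0.13017729, -0.49584367])}
side {'fovy': 52.63022884152698, 'cx': 250.25228881410462, 'cy': 194.03598372439177, 'origin': array([0.41602752, 0.6948957 , 0.64898976]), 'orientation': array([-0.08437024,  0.90477101, -0.41624079,  0.03185409])}
```

View pics/scene0.png

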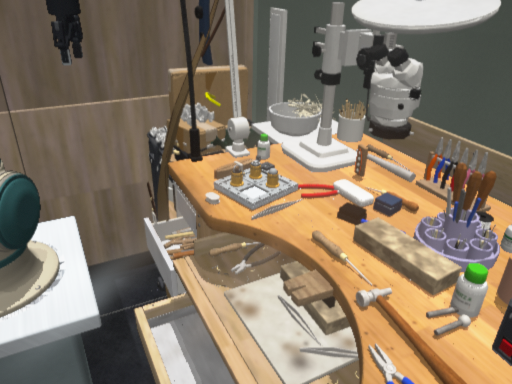

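View pics/side0.png

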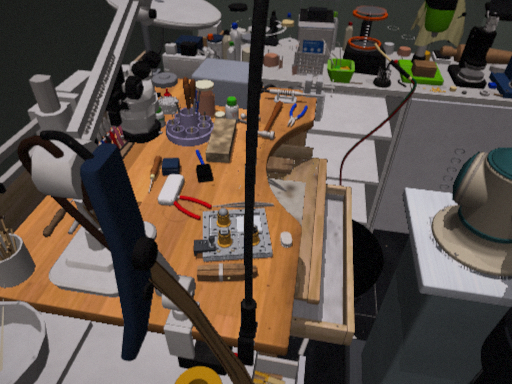

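The bed is at about (255,187) in the scene view, with its pots at (238,175), (256,172) and (271,178). In the side view it is at about (237,232), partly behind a post. I'll get a coarse position and then look with the wrist camera.

```bash
python3 - <<'E'
from h import *
cs,cd=camera_info("scene"),camera_info("side")
print(plane(cs,255,188,.015),plane(cd,237,232,.015))
w=camera_info("wrist");s=state()
r=R.from_quat(s["eef_rot"]); print(r.as_matrix().round(3))
print("cam in tool",r.inv().apply(w["origin"]-s["position"]), (r.inv()*R.from_quat(w["orientation"])).as_matrix().round(3),w["fovy"])
for n in("scene","side"):
    im=read_camera(n); c=im[130:230,190:320] if n=="scene" else im[190:290,180:310]
    save(cv2.resize(c,None,fx=6,fy=6,interpolation=cv2.INTER_CUBIC),f"pics/{n}z.png")
E
```

```text
[0.53769059 0.0793643  0.015     ] [0.54623809 0.101829   0.015     ]
[[-0.917  0.398 -0.001]
 [ 0.398  0.917 -0.001]
 [ 0.    -0.002 -1.   ]]
cam in tool [ 0.08308415  0.00034999 -0.17352121] [[-0.001 -0.946 -0.324]
 [ 1.    -0.001 -0.001]
 [ 0.001 -0.324  0.946]] 64.6127074783779
```

```bash
python3 - <<'E'
from h import *
cs,cd=camera_info("scene"),camera_info("side")
def tri(a,b):
    o1,d1=ray(cs,*a);o2,d2=ray(cd,*b);A=np.stack([d1,-d2],1);t=np.linalg.lstsq(A,o2-o1,rcond=None)[0]
    return ((o1+d1*t[0]+o2+d2*t[1])/2).round(3),np.linalg.norm(o1+d1*t[0]-o2-d2*t[1]).round(3)
print("post base",plane(cs,195,157,0),plane(cd,248,345,0))
print("post top scene at z", [plane(cs,184,30,z).round(3) for z in(.2,.4)])
print("ray post side", [plane(cd,255,100,z).round(3) for z in(.2,.3,.4,.5)],[plane(cd,252,250,z).round(3) for z in(.1,.2,.3,.4,.5)])
print("scene wood", [plane(cs,x,150,0).round(3) for x in(160,170)])
E
```

```text
post base [0.48294107 0.33968949 0.        ] [0.47398641 0.35328796 0.        ]
post top scene at z [array([0.785, 1.303, 0.2  ]), array([ 0.312, -0.154,  0.4  ])]
ray post side [array([ 0.557, -0.174,  0.2  ]), array([0.525, 0.02 , 0.3  ]), array([0.494, 0.213, 0.4  ]), array([0.463, 0.407, 0.5  ])] [array([0.492, 0.221, 0.1  ]), array([0.478, 0.307, 0.2  ]), array([0.464, 0.394, 0.3  ]), array([0.45, 0.48, 0.4 ]), array([0.437, 0.566, 0.5  ])]
scene wood [array([0.409, 0.428, 0.   ]), array([0.435, 0.416, 0.   ])]
```

View pics/scenez.png

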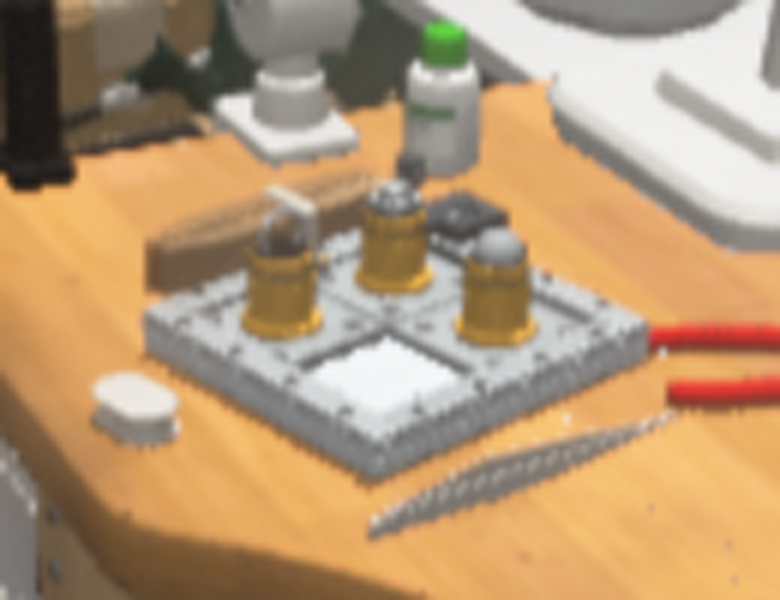

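View pics/sidez.png

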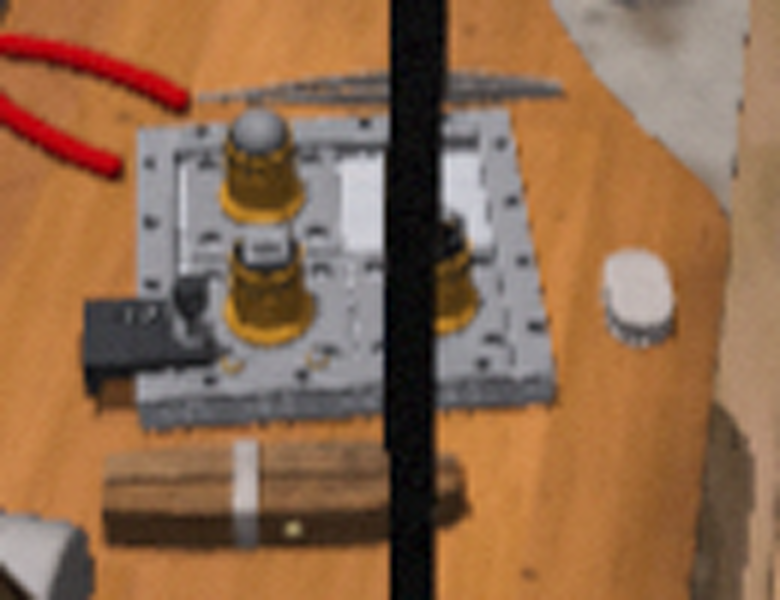

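```bash
python3 - <<'E'
from h import *
cs,cd=camera_info("scene"),camera_info("side")
S=np.array([(157,215),(160,180),(170,130),(185,85),(200,55),(215,20)],float)
D=np.array([(250,384),(205,310),(150,260),(120,215),(75,190)],float)
D=np.concatenate([np.linspace(D[i],D[i+1],60) for i in range(len(D)-1)])
for a in S:
    o1,d1=ray(cs,*a);best=None
    for b in D:
        o2,d2=ray(cd,*b);t=np.linalg.lstsq(np.stack([d1,-d2],1),o2-o1,rcond=None)[0]
        e=np.linalg.norm(o1+d1*t[0]-o2-d2*t[1])
        if best is None or e<best[0]: best=(e,o1+d1*t[0],b)
    p=best[1];print(a,best[0].round(3),p.round(3),"r",np.hypot(*p[:2]).round(3),"az",np.degrees(np.arctan2(p[1],p[0])).round(1))
E
```

```text
[157. 215.] 0.103 [ 0.367  0.365 -0.173] r 0.518 az 44.8
[160. 180.] 0.07 [ 0.394  0.4   -0.08 ] r 0.562 az 45.4
[170. 130.] 0.009 [0.447 0.442 0.05 ] r 0.629 az 44.7
[185.  85.] 0.0 [0.498 0.438 0.175] r 0.663 az 41.3
[200.  55.] 0.001 [0.543 0.432 0.254] r 0.694 az 38.5
[215.  20.] 0.0 [0.589 0.432 0.341] r 0.73 az 36.2
```

Request:
{"name": "servo_tool", "arguments": {
  "deltas": [
    [0, -0.1, 0, 0, 0, 0.09, 0],
    [0, -0.2, 0, 0, 0, 0.18, 0],
    [0, -0.3, 0, 0, 0, 0.27, 0],
    [0, -0.4, 0, 0, 0, 0.36, 0],
    [0, -0.43, 0, 0, 0, 0.45, 0],
    [-0.09, -0.45, 0, 0, 0, 0.54, 0],
    [-0.18, -0.47, 0, 0, 0, 0.63, 0],
    [-0.27, -0.49, 0, 0, 0, 0.72, 0]
  ]
}}

```text
time: 1.0
position: [0.2559, 0.2481, 0.2011]
eef_rot: [0.698, 0.716, 0.001, 0.0]
contact_force: [0.3, 1.2, 0.3]
width: 0.0853
grasp_force: 0.0
```

```bash
cat >> h.py <<'E'
def dl(target,theta=None,s=None):
    "scaled tool-axis deltas from measured pose to world target & tool-y yaw(deg)"
    s=s or state(); r=R.from_quat(s["eef_rot"]); d=r.inv().apply(np.array(target)-s["position"])/.5
    out=d
    if theta is not None:
        y=np.array([np.cos(np.radians(theta)),np.sin(np.radians(theta)),0]);z=np.array([0,0,-1.])
        t=R.from_matrix(np.stack([np.cross(y,z),y,z],1)); out=np.r_[d,(r.inv()*t).as_rotvec()/(np.pi/2)]
    return out.round(4)
def show():
    s=state();y=R.from_quat(s["eef_rot"]).as_matrix()[:,1];print("t",s["time"].round(2),"p",s["position"].round(4),"th",np.degrees(np.arctan2(y[1],y[0])).round(2),"F",s["contact_force"].round(2),"M",s["torque"].round(2),"w",s["width"].round(4),"g",s["grasp_force"].round(1))
E
python3 -c "
from h import *
show();print(state()['joint_pos'].round(2));print(dl([.50,.08,.16],-45))"
```

```text
Traceback (most recent call last):
  File "h.py", line 24, in show
    s=state();y=R.from_quat(s["eef_rot"]).as_matrix()[:,1];print("t",s["time"].round(2),"p",s["position"].round(4),"th",np.degrees(np.arctan2(y[1],y[0])).round(2),"F",s["contact_force"].round(2),"M",s["torque"].round(2),"w",s["width"].round(4),"g",s["grasp_force"].round(1))
                                                                     ^^^^^^^^^^^^^^^
AttributeError: 'float' object has no attribute 'round'
```

```bash
sed -i 's/s=state();y=R/s={k:np.array(v) for k,v in state().items()};y=R/' h.py
python3 -c "
from h import *
show();print(np.round(state()['joint_pos'],2));print(dl([.50,.08,.16],-45))"
```

```text
t 1.0 p [0.2559 0.2481 0.2011] th 1.51 F [0.35 1.23 0.33] M [ 0.02 -0.02 -0.02] w 0.0853 g 0.0
[ 0.57 -0.07  1.9   0.    1.3   0.55]
[-0.349   0.4791  0.0825  0.0006 -0.001   0.5168]
```

Request:
{"name": "servo_tool", "arguments": {
  "deltas": [
    [-0.055, 0.075, 0, 0, 0, 0.09, 0],
    [-0.11, 0.15, 0, 0, 0, 0.18, 0],
    [-0.165, 0.225, 0, 0, 0, 0.27, 0],
    [-0.22, 0.3, 0.02, 0, 0, 0.36, 0],
    [-0.275, 0.375, 0.04, 0, 0, 0.45, 0],
    [-0.33, 0.45, 0.06, 0, 0, 0.517, 0],
    [-0.349, 0.479, 0.08, 0, 0, 0.517, 0],
    [-0.349, 0.479, 0.08, 0, 0, 0.517, 0]
  ]
}}

```text
time: 1.8
position: [0.5008, 0.0802, 0.1588]
eef_rot: [0.924, 0.383, -0.001, -0.0]
contact_force: [-0.0, 0.3, -0.0]
width: 0.0849
grasp_force: 0.0
```

```bash
python3 - <<'E'
from h import *
import json
show();ci=camera_info("wrist");im=read_camera("wrist");save(im,"pics/w1.png")
json.dump({k:(v.tolist() if hasattr(v,'tolist') else v) for k,v in ci.items()},open("w1.json","w"))
E
```

```text
t 1.8 p [0.5008 0.0802 0.1588] th -44.92 F [-0.03  0.27 -0.03] M [ 0.06  0.1  -0.01] w 0.0849 g 0.0
```

View pics/w1.png

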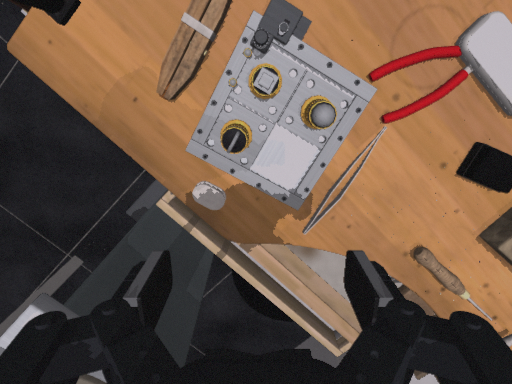

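The wrist view shows the whole bed. Its corners are at (187,150), (299,207), (376,92) and (254,12). The ring pot is at (236,137), the square one at (265,81) in the working bay with the knob at (262,38), and the dome at (321,114). The free bay is at (285,160).

```bash
cat > meas.py <<'E'
from h import *
import json,sys
ci=json.load(open("w1.json"));im=cv2.imread("pics/w1.png")
C=[(187,150),(299,207),(376,92),(254,12)]
P=[plane(ci,*c,.02)[:2] for c in C]
for i in range(4):
    e=P[(i+1)%4]-P[i];print(P[i].round(4),"len",np.linalg.norm(e).round(4),"ang",np.degrees(np.arctan2(e[1],e[0])).round(2))
print("centre",np.mean(P,0).round(4))
hsv=cv2.cvtColor(im,cv2.COLOR_BGR2HSV)
m=cv2.inRange(hsv,(15,120,90),(32,255,255));roi=np.zeros_like(m);cv2.fillPoly(roi,[np.array(C)],255);m&=roi
n,l,st,ce=cv2.connectedComponentsWithStats(cv2.morphologyEx(m,cv2.MORPH_CLOSE,np.ones((5,5))))
for i in range(1,n):
    if st[i,4]>80:
        c,r=cv2.minEnclosingCircle(np.argwhere(l==i)[:,::-1].astype(np.int32)); print(st[i],c,r,plane(ci,*c,.016).round(4),plane(ci,*c,.048).round(4))
# white floor
m=cv2.inRange(hsv,(0,0,200),(180,40,255))&roi;n,l,st,ce=cv2.connectedComponentsWithStats(m);i=1+np.argmax(st[1:,4])
rc=cv2.minAreaRect(np.argwhere(l==i)[:,::-1].astype(np.int32));print("floor",rc,[plane(ci,*q,.01)[:2].round(4) for q in cv2.boxPoints(rc)])
E
python3 meas.py
```

```text
[0.4635 0.1469] len 0.1354 ang -73.14
[0.5028 0.0173] len 0.14 ang 15.1
[0.638  0.0538] len 0.1374 ang 104.98
[0.6025 0.1865] len 0.1445 ang -164.06
centre [0.5517 0.1011]
[249  63  33  36 333] (264.5, 80.5) 17.564268112182617 [0.5684 0.1383 0.016 ] [0.5677 0.1384 0.048 ]
[301  96  34  33 407] (317.69671630859375, 112.2213134765625) 17.119060516357422 [0.5853 0.0788 0.016 ] [0.5829 0.0849 0.048 ]
[221 120  31  34 375] (235.67721557617188, 136.3734130859375) 17.028467178344727 [0.509  0.1206 0.016 ] [0.5143 0.1225 0.048 ]Traceback (most recent call last):
  File "meas.py", line 16, in <module>
    m=cv2.inRange(hsv,(0,0,200),(180,40,255))&roi;n,l,st,ce=cv2.connectedComponentsWithStats(m);i=1+np.argmax(st[1:,4])
                                                                                                    ~~~~~~~~~^^^^^^^^^^
    return _wrapfunc(a, 'argmax', axis=axis, out=out, **kwds)
    return bound(*args, **kwds)
ValueError: attempt to get argmax of an empty sequence
```

```bash
python3 -c "
from h import *
print(dl([.584,.082,.10],-29.2))"
```

```text
[ 0.1207  0.1196  0.1184 -0.002   0.0011 -0.174 ]
```

Request:
{"name": "servo_tool", "arguments": {
  "deltas": [
    [0.06, 0.06, 0.03, 0, 0, -0.09, 0],
    [0.12, 0.12, 0.07, 0, 0, -0.174, 0.3],
    [0.121, 0.12, 0.118, 0, 0, -0.174, 0.3],
    [0.121, 0.12, 0.118, 0, 0, -0.174, 0.3]
  ]
}}

```text
time: 2.25
position: [0.5816, 0.0837, 0.0989]
eef_rot: [0.862, 0.507, -0.003, -0.002]
contact_force: [-0.8, 0.6, 0.0]
width: 0.0598
grasp_force: 0.0
```

```bash
python3 - <<'E'
from h import *
import json
show();ci=camera_info("wrist");im=read_camera("wrist");save(im,"pics/w2.png")
json.dump({k:(v.tolist() if hasattr(v,'tolist') else v) for k,v in ci.items()},open("w2.json","w"))
E
```

```text
t 2.25 p [0.5816 0.0837 0.0989] th -29.05 F [-0.84  0.59  0.03] M [-0.    0.06  0.  ] w 0.0598 g 0.0
```

View pics/w2.png

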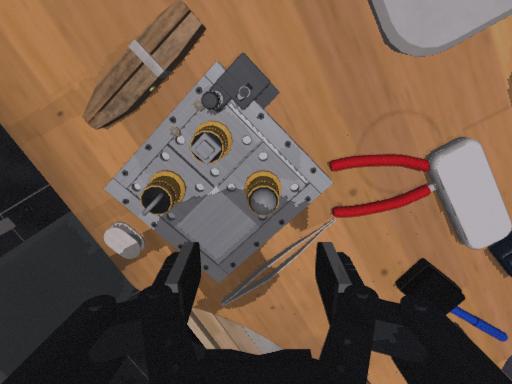

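The close view puts the bed corners at about (105,187), (331,184), (219,62) and (217,281). The dome is at (263,200), square at (208,147), ring at (155,203), knob at (211,100).

```bash
python3 - <<'E'
from h import *
import json
ci=json.load(open("w2.json"));g=cv2.imread("pics/w2.png",0)
C=np.array([(105,187),(217,281),(331,184),(219,62)],float)
# refine edges: fit lines to gradient maxima across each edge
lines=[]
for i in range(4):
    a,b=C[i],C[(i+1)%4];t=(b-a)/np.linalg.norm(b-a);n=np.array([-t[1],t[0]]);pts=[]
    for f in np.linspace(.08,.92,40):
        c=a+f*(b-a);k=np.arange(-7,7.01,.5);q=(c+k[:,None]*n).astype(np.float32)
        col=cv2.cvtColor(cv2.imread("pics/w2.png"),cv2.COLOR_BGR2HSV)[:,:,1]
        v=cv2.remap(cv2.GaussianBlur(col,(3,3),0),q[:,0].copy(),q[:,1].copy(),cv2.INTER_LINEAR).ravel().astype(float)
        d=np.abs(np.diff(v));j=d.argmax()
        if d[j]>12: pts.append(c+(k[j]+.25)*n)
    pts=np.array(pts,np.float32);vx,vy,x0,y0=cv2.fitLine(pts,cv2.DIST_HUBER,0,.01,.01).ravel()
    lines.append((np.array([x0,y0]),np.array([vx,vy])));print(i,len(pts))
Q=[]
for i in range(4):
    p,u=lines[i-1];q,w=lines[i];s=np.linalg.solve(np.stack([u,-w],1),q-p);Q.append(p+s[0]*u)
print(np.round(Q,1))
for z in(.02,):
    P=[plane(ci,*c,z)[:2] for c in Q]
    for i in range(4):
        e=P[(i+1)%4]-P[i];print(P[i].round(4),"len",np.linalg.norm(e).round(4),"ang",np.degrees(np.arctan2(e[1],e[0])).round(2))
    print("centre",np.mean(P,0).round(4))
print("dome",plane(ci,264,201,.05).round(4),"square top",plane(ci,206,148,.058),"knob",plane(ci,211,100,.057).round(4))
E
```

```text
0 31
1 40
2 25
3 40
[[102.9 188.5]
 [218.3 282.9]
 [333.7 182.1]
 [216.7  59.8]]
[0.4615 0.1486] len 0.1383 ang -74.19
[0.4992 0.0155] len 0.1479 ang 15.78
[0.6415 0.0557] len 0.1382 ang 105.76
[0.604  0.1887] len 0.1481 ang -164.25
centre [0.5516 0.1021]
dome [0.5853 0.08   0.05  ] square top [0.57001674 0.13828832 0.058     ] knob [0.5904 0.1645 0.057 ]
```

```bash
python3 -c "
from h import *
show();print(dl([.5853,.080,.025],-29.23))"
```

```text
t 2.3 p [0.5822 0.0836 0.1007] th -29.05 F [-0.26 -0.48 -0.14] M [-0.  0.  0.] w 0.06 g 0.0
[-0.003   0.0096  0.1514 -0.0031  0.0014  0.002 ]
```

Request:
{"name": "servo_tool", "arguments": {
  "deltas": [
    [-0.003, 0.009, 0.06, -0.003, 0.001, 0.002, 0.35],
    [-0.003, 0.009, 0.12, -0.003, 0.001, 0.002, 0.35],
    [-0.003, 0.009, 0.151, -0.003, 0.001, 0.002, 0.35],
    [-0.003, 0.009, 0.151, -0.003, 0.001, 0.002, 0.35]
  ]
}}

```text
time: 2.7
position: [0.5857, 0.0796, 0.026]
eef_rot: [0.863, 0.505, 0.0, 0.001]
contact_force: [-1.8, 0.3, -0.2]
width: 0.0556
grasp_force: 0.0
```

```bash
python3 - <<'E'
from h import *
import json
show();ci=camera_info("wrist");im=read_camera("wrist");save(im,"pics/w3.png")
show();print(dl([.5853,.080,.025],-29.23))
E
```

```text
t 2.7 p [0.5857 0.0796 0.026 ] th -29.27 F [-1.77  0.27 -0.25] M [ 0.03 -0.02  0.01] w 0.0556 g 0.0
t 2.75 p [0.5872 0.0796 0.0273] th -29.27 F [-0.21 -0.82  0.32] M [ 0.01  0.   -0.01] w 0.0554 g 0.0
[-0.0011 -0.0038  0.0047  0.0027 -0.001  -0.0005]
```

View pics/w3.png

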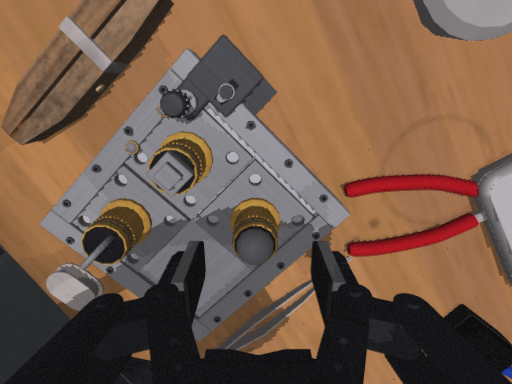

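Dome pot is centred between the fingers at (256,245). Closing now.

Request:
{"name": "servo_tool", "arguments": {
  "deltas": [
    [0, 0, 0.003, 0, 0, 0, 0.8],
    [0, 0, 0.003, 0, 0, 0, 1],
    [0, 0, 0.003, 0, 0, 0, 1],
    [0, 0, 0.003, 0, 0, 0, 1],
    [0, 0, 0.003, 0, 0, 0, 1]
  ]
}}

```text
time: 3.25
position: [0.5877, 0.0799, 0.0276]
eef_rot: [0.863, 0.505, 0.002, 0.001]
contact_force: [-5.9, 2.4, 14.2]
width: 0.0001
grasp_force: 7.0
```

```bash
python3 - <<'E'
from h import *
show()
ex=np.array([np.cos(np.radians(15.77)),np.sin(np.radians(15.77)),0]);ey=np.array([-ex[1],ex[0],0])
r=R.from_quat(state()["eef_rot"]);print("bed x in tool/mm",(r.inv().apply(ex)*.002).round(5),"y",(r.inv().apply(ey)*.002).round(5))
p=np.array(state()["position"])-[.5516,.1021,0];print("bed pos",p@ex,p@ey)
E
```

```text
t 3.25 p [0.5877 0.0799 0.0276] th -29.35 F [-5.95  2.36 14.21] M [0.4  0.91 0.  ] w 0.0001 g 7.0
bed x in tool/mm [1.42e-03 1.41e-03 1.00e-05] y [ 0.00141 -0.00142 -0.     ]
bed pos 0.028731196270186648 -0.031182504654595822
```

```bash
python3 - <<'E'
from h import *
show();a=read_camera("wrist")[100:384,90:420];b=read_camera("scene")[130:230,190:320]
b=cv2.resize(b,(370,284),interpolation=cv2.INTER_CUBIC);save(np.hstack([a,b]),"pics/w4.png");show()
E
```

```text
t 3.25 p [0.5877 0.0799 0.0276] th -29.35 F [-5.95  2.36 14.21] M [0.4  0.91 0.  ] w 0.0001 g 7.0
t 3.35 p [0.5877 0.0799 0.0276] th -29.35 F [-5.72  1.81 13.92] M [0.46 0.97 0.05] w -0.0 g 6.9
```

View pics/w4.png

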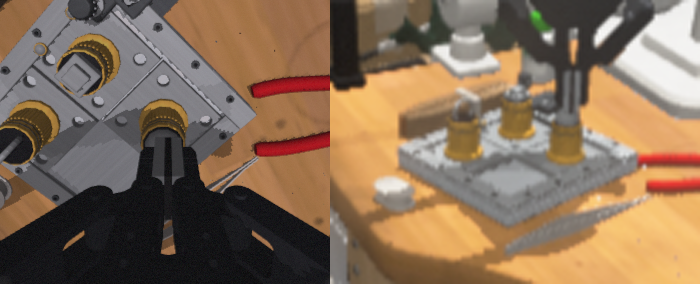

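```bash
python3 - <<'E'
from h import *
cs=camera_info("scene");w=camera_info("wrist")
for z in(0,.0276,.04,.05,.06,.08): print(z,"scene px",proj(cs,[.5877,.0799,z]).round(1),"wrist px",proj(w,[.5877,.0799,z]).round(1))
im=read_camera("scene");save(cv2.resize(im[140:200,245:310],None,fx=6,fy=6,interpolation=cv2.INTER_CUBIC),"pics/s5.png")
im=read_camera("wrist");save(cv2.resize(im[180:300,190:330],None,fx=3,fy=3,interpolation=cv2.INTER_CUBIC),"pics/w5.png")
a=cv2.imread("pics/s5.png");b=cv2.imread("pics/w5.png");cv2.imwrite("pics/c5.png",np.hstack([a,b]))
E
```

```text
0 scene px [273.4 189.4] wrist px [256.8 210.1]
0.0276 scene px [273.8 179.1] wrist px [256.9 226.9]
0.04 scene px [274.  174.4] wrist px [256.9 236.1]
0.05 scene px [274.2 170.5] wrist px [256.9 244.3]
0.06 scene px [274.4 166.7] wrist px [257.  253.6]
0.08 scene px [274.7 158.8] wrist px [257.  275.9]
```

View pics/c5.png

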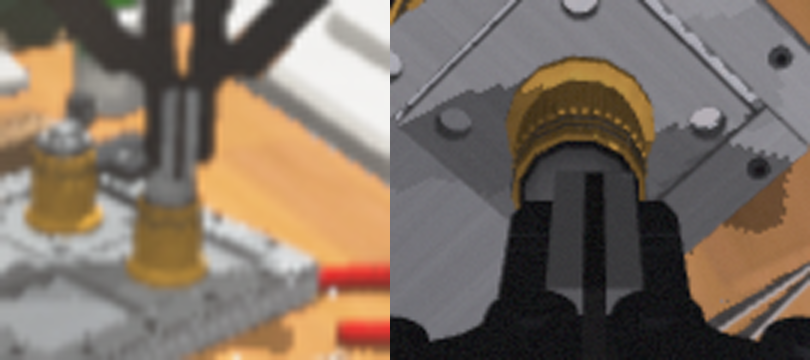

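The tips sit on top of the dome, at about (255,237) in the wrist view. Reported TCP z is 0.0276 while the dome top is at 0.059, so the physical tips are about 30 mm behind the reported TCP. I'll reopen and go lower in careful steps.

Request:
{"name": "servo_tool", "arguments": {
  "deltas": [
    [0, 0, -0.01, 0, 0, 0, 0.3],
    [0, 0, -0.01, 0, 0, 0, 0.3],
    [0, 0, -0.01, 0, 0, 0, 0.3],
    [-0.003, -0.002, 0.02, 0, 0, 0, 0.3],
    [-0.003, -0.002, 0.04, 0, 0, 0, 0.3],
    [-0.003, -0.002, 0.04, 0, 0, 0, 0.3]
  ]
}}

```text
time: 4.05
position: [0.5852, 0.0779, 0.0028]
eef_rot: [0.863, 0.505, 0.0, 0.001]
contact_force: [-0.7, 0.4, 0.6]
width: 0.0596
grasp_force: 0.0
```

```bash
python3 - <<'E'
from h import *
show();im=read_camera("wrist");save(im,"pics/w6.png");show()
# dark finger mask inner gap per row
hsv=cv2.cvtColor(im,cv2.COLOR_RGB2HSV)
for r in range(215,300,8): print(r,''.join('#' if hsv[r,c,2]<45 else ('+' if hsv[r,c,2]<90 else '.') for c in range(150,370,3)))
E
```

```text
t 4.05 p [0.5852 0.0779 0.0028] th -29.34 F [-0.7   0.45  0.61] M [-0.01  0.03 -0.03] w 0.0596 g 0.0
t 4.1 p [0.586  0.0779 0.0035] th -29.34 F [0.13 0.84 0.7 ] M [ 0.03 -0.    0.03] w 0.0599 g 0.0
215 ..++....+++.+.......................................+..............+......
223 .....++........+....+.+++++...++++++++++...............+..................
231 .+....+.++++.+++++...+++++..++++++....++++...........+++++................
239 +++++++++.....++++++++++++.++++++++++++++++..++++++++++++++...+++.........
247 ++++++.....+++###.+++++++++++..##++#+##+.++++++..++++++.##+++++...........
255 ++++...###+++####....++++++.#++++++++++++#.+..+++......+###++++###........
263 +....###++++#####.......++++++++++++++++++#.++.........+#####+++####.+....
271 ...+###++++######..........+++++++.+++++++#............+######++++###.....
279 ..####++++#######............++++++++++++...............#######++++####...
287 #######+.+######................++++++.....+++..........+######+.+#######.
295 ###############+................+........................#################
```

Request:
{"name": "servo_tool", "arguments": {
  "deltas": [
    [0.003, -0.003, 0.011, 0, 0, 0, 0.3],
    [0.003, -0.003, 0.011, 0, 0, 0, 0.6],
    [0.003, -0.003, 0.011, 0, 0, 0, 0.9],
    [0.003, -0.003, 0.011, 0, 0, 0, 1],
    [0.003, -0.003, 0.011, 0, 0, 0, 1]
  ]
}}

```text
time: 4.6
position: [0.5854, 0.081, -0.0003]
eef_rot: [0.863, 0.505, 0.002, 0.001]
contact_force: [-4.4, 3.5, 5.4]
width: 0.0241
grasp_force: 59.1
```

```bash
cat >> h.py <<'E'
C0=np.array([.5516,.1021,0]);Y=np.radians(15.77);EX=np.array([np.cos(Y),np.sin(Y),0]);EY=np.array([-np.sin(Y),np.cos(Y),0])
def bed():
    s=state();p=np.array(s["position"])-C0;f=np.array(s["contact_force"])
    print("bed mm",(p@EX*1e3).round(2),(p@EY*1e3).round(2),"z",(p[2]*1e3).round(2),"Fbed",(f@EX).round(1),(f@EY).round(1),f[2].round(1),"t",s["time"],"w",round(s["width"],4),"g",s["grasp_force"])
E
python3 -c "
from h import *
bed();show()"
```

```text
bed mm 26.8 -29.52 z -0.26 Fbed -3.3 4.5 5.4 t 4.6 w 0.0241 g 59.122050404548645
t 4.6 p [ 5.854e-01  8.100e-02 -3.000e-04] th -29.37 F [-4.41  3.45  5.36] M [ 0.69  0.72 -0.02] w 0.0241 g 59.1
```

Request:
{"name": "servo_tool", "arguments": {
  "deltas": [
    [-0.0142, -0.0141, -0.0014, 0, 0, 0, 1],
    [-0.031, -0.031, -0.0014, 0, 0, 0, 1],
    [-0.048, -0.048, -0.0014, 0, 0, 0, 1],
    [-0.065, -0.065, -0.0014, 0, 0, 0, 1],
    [-0.078, -0.078, -0.0014, 0, 0, 0, 1],
    [-0.082, -0.082, -0.0014, 0, 0, 0, 1],
    [-0.082, -0.082, -0.0014, 0, 0, 0, 1]
  ]
}}

```text
time: 5.3
position: [0.5309, 0.0655, -0.0]
eef_rot: [0.863, 0.505, 0.003, 0.001]
contact_force: [-0.4, 6.8, 0.7]
width: 0.0239
grasp_force: 59.1
```

```bash
python3 -c "
from h import *
bed()"
```

```text
bed mm -29.86 -29.59 z -0.03 Fbed 1.5 6.6 0.7 t 5.3 w 0.0239 g 59.119006991386414
```

Request:
{"name": "servo_tool", "arguments": {
  "deltas": [
    [-0.0007, -0.0021, 0, 0, 0, 0, 1],
    [-0.0021, -0.0035, 0, 0, 0, 0, 1],
    [-0.0036, -0.005, 0, 0, 0, 0, 1],
    [-0.005, -0.0064, 0, 0, 0, 0, 1],
    [-0.005, -0.0064, 0, 0, 0, 0, 1]
  ]
}}

```text
time: 5.8
position: [0.5281, 0.0647, 0.0]
eef_rot: [0.863, 0.505, 0.004, 0.002]
contact_force: [1.2, 5.8, 0.3]
width: 0.024
grasp_force: 59.1
```

```bash
python3 -c "
from h import *
bed()"
```

```text
bed mm -32.78 -29.62 z 0.02 Fbed 2.7 5.3 0.3 t 5.8 w 0.024 g 59.115049839019775
```

Request:
{"name": "servo_tool", "arguments": {
  "deltas": [
    [-0.0012, -0.0016, 0, 0, 0, 0, 1],
    [-0.0026, -0.003, 0, 0, 0, 0, 1],
    [-0.0026, -0.003, 0, 0, 0, 0, 1]
  ]
}}

```text
time: 6.1
position: [0.5262, 0.0641, 0.0]
eef_rot: [0.863, 0.505, 0.004, 0.002]
contact_force: [1.4, 4.2, 0.3]
width: 0.0237
grasp_force: 59.1
```

```bash
python3 -c "
from h import *
bed()"
```

```text
bed mm -34.79 -29.63 z 0.01 Fbed 2.5 3.7 0.3 t 6.1 w 0.0237 g 59.11278784275055
```

Request:
{"name": "servo_tool", "arguments": {
  "deltas": [
    [-0.0014, -0.0014, 0, 0, 0, 0, 1],
    [-0.0021, -0.0021, 0, 0, 0, 0, 1],
    [-0.0021, -0.0021, 0, 0, 0, 0, 1]
  ]
}}

```text
time: 6.4
position: [0.5261, 0.064, 0.0002]
eef_rot: [0.863, 0.505, 0.005, 0.002]
contact_force: [2.7, 6.3, -0.0]
width: 0.0237
grasp_force: 59.1
```

```bash
python3 -c "
from h import *
bed()"
```

```text
bed mm -34.9 -29.72 z 0.19 Fbed 4.3 5.3 -0.0 t 6.4 w 0.0237 g 59.07106339931488
```

Request:
{"name": "servo_tool", "arguments": {
  "deltas": [
    [-0.0014, -0.0014, 0, 0, 0, 0, 1],
    [-0.0028, -0.0028, 0, 0, 0, 0, 1],
    [-0.0028, -0.0028, 0, 0, 0, 0, 1]
  ]
}}

```text
time: 6.7
position: [0.526, 0.0639, 0.0004]
eef_rot: [0.863, 0.504, 0.007, 0.003]
contact_force: [5.6, 7.2, -2.4]
width: 0.0235
grasp_force: 59.0
```

```bash
python3 -c "
from h import *
bed();print(dl(C0+EX*.0275+EY*.0305+[0,0,.06],-29.23))"
```

```text
bed mm -34.98 -29.77 z 0.41 Fbed 7.3 5.4 -2.4 t 6.7 w 0.0235 g 59.01857614517212
[ 0.1746  0.0039 -0.1176  0.0074 -0.0055 -0.002 ]
```

Request:
{"name": "servo_tool", "arguments": {
  "deltas": [
    [0.005, 0, 0, 0, 0, 0, 0.6],
    [0.005, 0, 0, 0, 0, 0, 0.3],
    [0.005, 0, -0.06, 0.003, -0.002, 0, 0.3],
    [0.05, 0.004, -0.117, 0.007, -0.005, -0.002, 0.3],
    [0.12, 0.004, -0.117, 0.007, -0.005, -0.002, 0.3],
    [0.175, 0.004, -0.117, 0.007, -0.005, -0.002, 0.3],
    [0.175, 0.004, -0.117, 0.007, -0.005, -0.002, 0.3]
  ]
}}

```text
time: 7.4
position: [0.5675, 0.1397, 0.0585]
eef_rot: [0.862, 0.507, -0.003, -0.001]
contact_force: [-0.5, 0.2, 0.3]
width: 0.0597
grasp_force: 0.0
```

```bash
python3 - <<'E'
from h import *
bed();ci=camera_info("wrist");im=read_camera("wrist");save(im,"pics/w7.png")
print(dl(C0+EX*.0273+EY*.0303+[0,0,-.001],-29.23))
hsv=cv2.cvtColor(im,cv2.COLOR_RGB2HSV);m=cv2.inRange(hsv,(15,120,70),(32,255,255))
n,l,st,ce=cv2.connectedComponentsWithStats(cv2.morphologyEx(m,cv2.MORPH_CLOSE,np.ones((5,5))))
for i in range(1,n):
    if st[i,4]>150:
        c,_=cv2.minEnclosingCircle(np.argwhere(l==i)[:,::-1].astype(np.int32));p=plane(ci,*c,.03)-C0; print(st[i],np.round(c),(p@EX).round(4),(p@EY).round(4))
for b in((.0273,.0303),(-.0348,-.0303),(-.030,.0303)): print(b,proj(ci,C0+EX*b[0]+EY*b[1]+[0,0,.048]).round(0))
E
```

```text
bed mm 25.56 31.86 z 58.53 Fbed -0.4 0.3 0.3 t 7.4 w 0.0597 g 0.0
[ 0.0054  0.0069  0.1181 -0.0037  0.0045  0.0023]
[ 288    0  120  210 3300] [344. 104.] 0.116 0.0445
[333   3  34  47 503] [349.  24.] 0.1474 0.0774
[192   5  26  47 265] [206.  28.] 0.0864 0.1356
[  16   54  163  178 3411] [ 88. 142.] -0.0206 0.1459
[130  72  24  41 224] [138.  92.] 0.0285 0.1422
[   0  119  127  175 2461] [ 63. 206.] -0.0721 0.1317
[186 153  25  30 206] [197. 168.] 0.0181 0.0829
[ 351  161   59  106 1112] [378. 214.] 0.0849 -0.0321
[238 184  43  40 934] [259. 207.] 0.0273 0.0322
[192 235  35  52 502] [208. 260.] -0.0314 0.0285
[394 279  38  21 338] [412. 290.] 0.0636 -0.104
[240 282  38  45 900] [258. 306.] -0.0338 -0.0293
[191 305  52  47 836] [218. 328.] -0.0739 -0.021
(0.0273, 0.0303) [261. 220.]
(-0.0348, -0.0303) [258. 324.]
(-0.03, 0.0303) [203. 272.]
```

View pics/w7.png

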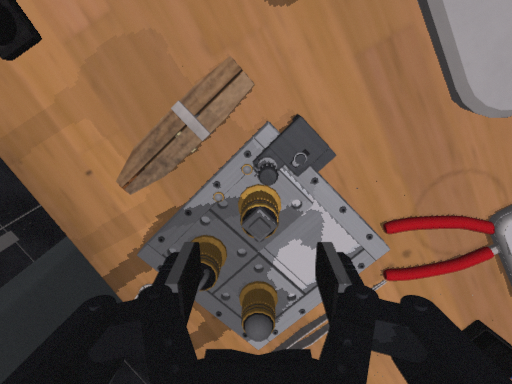

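The dome pallet now stands at (258,310) in the -x -y bay. The square pallet at (260,212) is between the fingers, and the +x -y bay is empty. Now I'll grip the square.

Request:
{"name": "servo_tool", "arguments": {
  "deltas": [
    [0.005, 0.007, 0.05, -0.003, 0.004, 0.002, 0.3],
    [0.005, 0.007, 0.1, -0.003, 0.004, 0.002, 0.3],
    [0.005, 0.007, 0.118, -0.003, 0.004, 0.002, 0.3],
    [0.005, 0.007, 0.118, -0.003, 0.004, 0.002, 0.6],
    [0.005, 0.007, 0.118, -0.003, 0.004, 0.002, 0.9],
    [0.005, 0.007, 0.118, -0.003, 0.004, 0.002, 1],
    [0.005, 0.007, 0.118, -0.003, 0.004, 0.002, 1]
  ]
}}

```text
time: 8.15
position: [0.5691, 0.1379, 0.0004]
eef_rot: [0.863, 0.505, -0.0, -0.001]
contact_force: [-2.8, -0.2, 3.8]
width: 0.0238
grasp_force: 59.2
```

```bash
python3 -c "
from h import *
bed();show()"
```

```text
bed mm 26.58 29.74 z 0.36 Fbed -2.8 0.6 3.8 t 8.15 w 0.0238 g 59.246907234191895
t 8.15 p [5.691e-01 1.379e-01 4.000e-04] th -29.32 F [-2.81 -0.19  3.8 ] M [ 0.01  0.53 -0.02] w 0.0238 g 59.2
```

Request:
{"name": "servo_tool", "arguments": {
  "deltas": [
    [-0.008, 0.008, -0.001, 0, 0, 0, 1],
    [-0.019, 0.019, -0.001, 0, 0, 0, 1],
    [-0.032, 0.032, -0.001, 0, 0, 0, 1],
    [-0.048, 0.048, -0.001, 0, 0, 0, 1],
    [-0.064, 0.064, -0.001, 0, 0, 0, 1],
    [-0.076, 0.076, -0.001, 0, 0, 0, 1],
    [-0.079, 0.079, -0.001, 0, 0, 0, 1],
    [-0.079, 0.079, -0.001, 0, 0, 0, 1]
  ]
}}

```text
time: 8.95
position: [0.5858, 0.0827, 0.0004]
eef_rot: [0.863, 0.505, 0.0, 0.0]
contact_force: [-0.1, 0.3, 5.1]
width: 0.0237
grasp_force: 59.5
```

```bash
python3 -c "
from h import *
bed();show()"
```

```text
bed mm 27.62 -27.99 z 0.4 Fbed -0.0 0.3 5.1 t 8.95 w 0.0237 g 59.51941430568695
t 8.95 p [5.858e-01 8.270e-02 4.000e-04] th -29.4 F [-0.11  0.31  5.14] M [ 0.18  0.18 -0.03] w 0.0237 g 59.5
```

Request:
{"name": "servo_tool", "arguments": {
  "deltas": [
    [-0.0014, 0.0014, -0.001, 0, 0, 0, 1],
    [-0.0028, 0.0028, -0.001, 0, 0, 0, 1],
    [-0.0042, 0.0042, -0.001, 0, 0, 0, 1],
    [-0.0056, 0.0056, -0.001, 0, 0, 0, 1],
    [-0.0056, 0.0056, -0.001, 0, 0, 0, 1]
  ]
}}

```text
time: 9.45
position: [0.5857, 0.0813, 0.0004]
eef_rot: [0.863, 0.505, 0.0, -0.001]
contact_force: [-0.2, 4.4, 4.7]
width: 0.0237
grasp_force: 59.4
```

```bash
python3 -c "
from h import *
bed()"
```

```text
bed mm 27.17 -29.25 z 0.36 Fbed 1.0 4.3 4.7 t 9.45 w 0.0237 g 59.44665491580963
```

Request:
{"name": "servo_tool", "arguments": {
  "deltas": [
    [-0.0014, 0.0014, 0, 0, 0, 0, 1],
    [-0.0028, 0.0028, 0, 0, 0, 0, 1],
    [-0.0028, 0.0028, 0, 0, 0, 0, 1]
  ]
}}

```text
time: 9.75
position: [0.5859, 0.0812, 0.0004]
eef_rot: [0.864, 0.504, 0.001, -0.003]
contact_force: [-0.9, 9.7, 5.4]
width: 0.0239
grasp_force: 59.5
```

```bash
python3 -c "
from h import *
bed();print(dl(C0+EX*-.0335+EY*.0300+[0,0,.065],-29.23))"
```

```text
bed mm 27.29 -29.41 z 0.41 Fbed 1.8 9.6 5.4 t 9.75 w 0.0239 g 59.54946756362915
[-0.0021 -0.1704 -0.1286 -0.0023 -0.0025 -0.0023]
```

Request:
{"name": "servo_tool", "arguments": {
  "deltas": [
    [0.003, -0.003, 0, 0, 0, 0, 0.6],
    [0.003, -0.003, 0, 0, 0, 0, 0.3],
    [0.003, -0.003, -0.06, 0, 0, 0, 0.3],
    [0, -0.05, -0.128, -0.002, -0.002, -0.002, 0.3],
    [-0.002, -0.11, -0.128, -0.002, -0.002, -0.002, 0.3],
    [-0.002, -0.17, -0.128, -0.002, -0.002, -0.002, 0.3],
    [-0.002, -0.17, -0.128, -0.002, -0.002, -0.002, 0.3]
  ]
}}

```text
time: 10.45
position: [0.5067, 0.1196, 0.0638]
eef_rot: [0.862, 0.507, -0.003, 0.001]
contact_force: [-1.2, 0.0, -0.0]
width: 0.0597
grasp_force: 0.0
```

```bash
python3 - <<'E'
from h import *
bed();ci=camera_info("wrist");im=read_camera("wrist");save(im,"pics/w8.png")
print(dl(C0+EX*-.0335+EY*.030+[0,0,-.001],-29.23))
hsv=cv2.cvtColor(im,cv2.COLOR_RGB2HSV);m=cv2.inRange(hsv,(15,120,70),(32,255,255))
n,l,st,ce=cv2.connectedComponentsWithStats(cv2.morphologyEx(m,cv2.MORPH_CLOSE,np.ones((5,5))))
for i in range(1,n):
    if st[i,4]>150:
        c=st[i,:2]+st[i,2:4]/2
        p=plane(ci,*c,.03)-C0
        if abs(p[0])<.08 and abs(p[1])<.08: print(st[i],np.round(c),(p@EX).round(4),(p@EY).round(4))
for b in((.0273,-.0303),(-.0348,-.0303),(-.0335,.0303)): print(b,proj(ci,C0+EX*b[0]+EY*b[1]+[0,0,.030]).round(0))
E
```

```text
bed mm -38.41 29.06 z 63.85 Fbed -1.1 0.3 -0.0 t 10.45 w 0.0597 g 0.0
[0.0072 0.0002 0.13   0.0006 0.0032 0.0021]
[ 352  175   55   52 1164] [380. 201.] 0.028 -0.0308
[239 177  43  47 886] [260. 200.] -0.0334 0.0307
[292 228  39  48 823] [312. 252.] -0.0354 -0.0278
(0.0273, -0.0303) [378. 201.]
(-0.0348, -0.0303) [314. 254.]
(-0.0335, 0.0303) [261. 201.]
```

Request:
{"name": "servo_tool", "arguments": {
  "deltas": [
    [0.007, 0, 0.05, 0, 0.003, 0.002, 0.3],
    [0.007, 0, 0.1, 0, 0.003, 0.002, 0.3],
    [0.007, 0, 0.13, 0, 0.003, 0.002, 0.3],
    [0.007, 0, 0.13, 0, 0.003, 0.002, 0.6],
    [0.007, 0, 0.13, 0, 0.003, 0.002, 0.9],
    [0.007, 0, 0.13, 0, 0.003, 0.002, 1],
    [0.007, 0, 0.13, 0, 0.003, 0.002, 1]
  ]
}}

```text
time: 11.2
position: [0.514, 0.122, -0.0001]
eef_rot: [0.863, 0.505, 0.002, 0.001]
contact_force: [0.1, -0.0, -2.6]
width: 0.0237
grasp_force: 58.9
```

```bash
python3 -c "
from h import *
bed();show()"
```

```text
bed mm -30.78 29.35 z -0.13 Fbed 0.1 -0.1 -2.6 t 11.2 w 0.0237 g 58.91421318054199
t 11.2 p [ 5.14e-01  1.22e-01 -1.00e-04] th -29.33 F [ 0.13 -0.03 -2.58] M [-0.03 -0.05  0.03] w 0.0237 g 58.9
```

Request:
{"name": "servo_tool", "arguments": {
  "deltas": [
    [0.01, 0.006, 0.001, 0, 0, 0, 1],
    [0.02, 0.016, 0.001, 0, 0, 0, 1],
    [0.031, 0.026, 0.001, 0, 0, 0, 1],
    [0.042, 0.037, 0.001, 0, 0, 0, 1],
    [0.053, 0.048, 0.001, 0, 0, 0, 1],
    [0.064, 0.06, 0.001, 0, 0, 0, 1],
    [0.064, 0.06, 0.001, 0, 0, 0, 1]
  ]
}}

```text
time: 11.9
position: [0.5535, 0.1351, -0.0003]
eef_rot: [0.863, 0.505, -0.001, -0.0]
contact_force: [-6.7, -1.8, 8.0]
width: 0.0235
grasp_force: 59.9
```

```bash
python3 -c "
from h import *
bed()"
```

```text
bed mm 10.84 31.26 z -0.27 Fbed -6.9 0.1 8.0 t 11.9 w 0.0235 g 59.942066073417664
```

Request:
{"name": "servo_tool", "arguments": {
  "deltas": [
    [0.0043, 0.0042, 0, 0, 0, 0, 1],
    [0.0085, 0.0085, 0, 0, 0, 0, 1],
    [0.0128, 0.0127, 0, 0, 0, 0, 1],
    [0.017, 0.017, 0, 0, 0, 0, 1],
    [0.017, 0.017, 0, 0, 0, 0, 1]
  ]
}}

```text
time: 12.4
position: [0.5608, 0.1373, -0.0003]
eef_rot: [0.863, 0.506, -0.004, -0.001]
contact_force: [-11.5, -3.5, 11.9]
width: 0.0236
grasp_force: 60.6
```

```bash
python3 -c "
from h import *
bed()"
```

```text
bed mm 18.42 31.41 z -0.27 Fbed -12.0 -0.2 11.9 t 12.4 w 0.0236 g 60.55463254451752
```

Request:
{"name": "servo_tool", "arguments": {
  "deltas": [
    [0.0014, 0.0014, -0.002, 0, 0, 0, 1],
    [0.0028, 0.0028, -0.003, 0, 0, 0, 1],
    [0.0043, 0.0042, -0.003, 0, 0, 0, 1],
    [0.0043, 0.0042, -0.003, 0, 0, 0, 1]
  ]
}}

```text
time: 12.8
position: [0.5654, 0.1386, -0.0002]
eef_rot: [0.863, 0.506, -0.003, -0.001]
contact_force: [-7.2, -2.3, 1.8]
width: 0.0238
grasp_force: 59.4
```

```bash
python3 -c "
from h import *
bed()"
```

```text
bed mm 23.22 31.33 z -0.21 Fbed -7.6 -0.3 1.8 t 12.8 w 0.0238 g 59.372164607048035
```

Request:
{"name": "servo_tool", "arguments": {
  "deltas": [
    [0.0014, 0.0014, 0, 0, 0, 0, 1],
    [0.0028, 0.0028, 0, 0, 0, 0, 1],
    [0.0028, 0.0028, 0, 0, 0, 0, 1]
  ]
}}

```text
time: 13.1
position: [0.5665, 0.1389, -0.0002]
eef_rot: [0.863, 0.506, -0.004, -0.001]
contact_force: [-8.4, -2.7, 3.5]
width: 0.0232
grasp_force: 59.6
```

```bash
python3 -c "
from h import *
bed()"
```

```text
bed mm 24.35 31.36 z -0.19 Fbed -8.8 -0.3 3.5 t 13.1 w 0.0232 g 59.60995674133301
```

Request:
{"name": "servo_tool", "arguments": {
  "deltas": [
    [0.0014, 0.0014, 0, 0, 0, 0, 1],
    [0.0028, 0.0028, 0, 0, 0, 0, 1],
    [0.0028, 0.0028, 0, 0, 0, 0, 1]
  ]
}}

```text
time: 13.4
position: [0.5686, 0.1395, -0.0002]
eef_rot: [0.863, 0.506, -0.003, -0.001]
contact_force: [-8.9, -1.5, 1.7]
width: 0.0237
grasp_force: 59.5
```

```bash
python3 -c "
from h import *
bed()"
```

```text
bed mm 26.51 31.38 z -0.21 Fbed -8.9 1.0 1.7 t 13.4 w 0.0237 g 59.512744545936584
```

Request:
{"name": "servo_tool", "arguments": {
  "deltas": [
    [0.0014, 0.0014, 0, 0, 0, 0, 1],
    [0.0028, 0.0028, 0, 0, 0, 0, 1],
    [0.0028, 0.0028, 0, 0, 0, 0, 1]
  ]
}}

```text
time: 13.7
position: [0.5698, 0.1399, -0.0002]
eef_rot: [0.863, 0.506, -0.004, -0.001]
contact_force: [-9.2, -2.6, 3.8]
width: 0.0237
grasp_force: 59.7
```

```bash
python3 -c "
from h import *
bed()"
```

```text
bed mm 27.79 31.39 z -0.22 Fbed -9.5 0.0 3.8 t 13.7 w 0.0237 g 59.70479607582092
```

Request:
{"name": "servo_tool", "arguments": {
  "deltas": [
    [0.0014, 0.0014, 0, 0, 0, 0, 1],
    [0.0021, 0.0021, 0, 0, 0, 0, 1],
    [0.0021, 0.0021, 0, 0, 0, 0, 1]
  ]
}}

```text
time: 14.0
position: [0.5711, 0.1402, -0.0002]
eef_rot: [0.863, 0.506, -0.004, -0.001]
contact_force: [-9.2, -2.1, 3.7]
width: 0.0238
grasp_force: 59.7
```

```bash
python3 -c "
from h import *
bed()"
```

```text
bed mm 29.17 31.4 z -0.2 Fbed -9.4 0.5 3.7 t 14.0 w 0.0238 g 59.688405990600586
```

Still moving at a steady 9.4 N.

Request:
{"name": "servo_tool", "arguments": {
  "deltas": [
    [0.0014, 0.0014, 0, 0, 0, 0, 1],
    [0.0021, 0.0021, 0, 0, 0, 0, 1],
    [0.0021, 0.0021, 0, 0, 0, 0, 1]
  ]
}}

```text
time: 14.3
position: [0.5737, 0.141, -0.0002]
eef_rot: [0.863, 0.506, -0.003, -0.001]
contact_force: [-7.6, -2.8, 1.7]
width: 0.0236
grasp_force: 59.4
```

```bash
python3 -c "
from h import *
bed()"
```

```text
bed mm 31.87 31.41 z -0.24 Fbed -8.1 -0.7 1.7 t 14.3 w 0.0236 g 59.35733377933502
```

Request:
{"name": "servo_tool", "arguments": {
  "deltas": [
    [0.0007, 0.0007, 0, 0, 0, 0, 1],
    [0.0014, 0.0014, 0, 0, 0, 0, 1],
    [0.0014, 0.0014, 0, 0, 0, 0, 1]
  ]
}}

```text
time: 14.6
position: [0.575, 0.1413, -0.0002]
eef_rot: [0.863, 0.506, -0.003, -0.001]
contact_force: [-6.8, -2.2, 0.5]
width: 0.0233
grasp_force: 59.3
```

```bash
python3 -c "
from h import *
bed()"
```

```text
bed mm 33.14 31.37 z -0.22 Fbed -7.1 -0.2 0.5 t 14.6 w 0.0233 g 59.3441516160965
```

Request:
{"name": "servo_tool", "arguments": {
  "deltas": [
    [0.0007, 0.0007, 0, 0, 0, 0, 1],
    [0.0014, 0.0014, 0, 0, 0, 0, 1],
    [0.0014, 0.0014, 0, 0, 0, 0, 1]
  ]
}}

```text
time: 14.9
position: [0.5757, 0.1415, -0.0002]
eef_rot: [0.863, 0.505, -0.003, -0.001]
contact_force: [-8.1, -2.2, 2.5]
width: 0.024
grasp_force: 59.4
```

```bash
python3 -c "
from h import *
bed()"
```

```text
bed mm 33.86 31.36 z -0.22 Fbed -8.4 0.1 2.5 t 14.9 w 0.024 g 59.44825530052185
```

Request:
{"name": "servo_tool", "arguments": {
  "deltas": [
    [0.0007, 0.0007, 0, 0, 0, 0, 1],
    [0.0014, 0.0014, 0, 0, 0, 0, 1],
    [0.0014, 0.0014, 0, 0, 0, 0, 1]
  ]
}}

```text
time: 15.2
position: [0.5756, 0.1415, -0.0002]
eef_rot: [0.863, 0.506, -0.004, -0.001]
contact_force: [-9.3, -2.6, 3.7]
width: 0.0238
grasp_force: 59.6
```

```bash
python3 -c "
from h import *
bed()"
```

```text
bed mm 33.83 31.39 z -0.2 Fbed -9.6 0.0 3.7 t 15.2 w 0.0238 g 59.61011588573456
```

Request:
{"name": "servo_tool", "arguments": {
  "deltas": [
    [0.0007, 0.0007, 0, 0, 0, 0, 1],
    [0.0021, 0.0021, 0, 0, 0, 0, 1],
    [0.0021, 0.0021, 0, 0, 0, 0, 1]
  ]
}}

```text
time: 15.5
position: [0.5756, 0.1415, -0.0002]
eef_rot: [0.863, 0.506, -0.005, -0.002]
contact_force: [-12.4, -3.7, 6.5]
width: 0.0238
grasp_force: 59.9
```

```bash
python3 -c "
from h import *
bed()"
```

```text
bed mm 33.83 31.4 z -0.19 Fbed -13.0 -0.2 6.5 t 15.5 w 0.0238 g 59.90336894989014
```

Request:
{"name": "servo_tool", "arguments": {
  "deltas": [
    [-0.0014, -0.0043, 0.0, 0, 0, 0, 1],
    [0, -0.0057, 0, 0, 0, 0, 1],
    [0.0014, -0.0071, 0, 0, 0, 0, 1],
    [0.0014, -0.0071, 0, 0, 0, 0, 1]
  ]
}}

```text
time: 15.9
position: [0.5757, 0.1416, -0.0001]
eef_rot: [0.862, 0.506, -0.004, 0.001]
contact_force: [-6.4, -10.4, 2.0]
width: 0.0236
grasp_force: 59.5
```

```bash
python3 -c "
from h import *
bed()"
```

```text
bed mm 33.9 31.46 z -0.12 Fbed -9.0 -8.2 2.0 t 15.9 w 0.0236 g 59.50409173965454
```

Request:
{"name": "servo_tool", "arguments": {
  "deltas": [
    [0.0021, -0.0021, 0.0, 0, 0, 0, 1],
    [0.0043, -0.0043, 0, 0, 0, 0, 1],
    [0.0043, -0.0043, 0, 0, 0, 0, 1]
  ]
}}

```text
time: 16.2
position: [0.5757, 0.1421, 0.0001]
eef_rot: [0.862, 0.507, -0.005, 0.003]
contact_force: [-5.2, -16.3, 2.7]
width: 0.0237
grasp_force: 59.5
```

```bash
python3 -c "
from h import *
bed()"
```

```text
bed mm 34.03 32.0 z 0.1 Fbed -9.4 -14.2 2.7 t 16.2 w 0.0237 g 59.5346063375473
```

Request:
{"name": "servo_tool", "arguments": {
  "deltas": [
    [0.0014, -0.0014, 0.0, 0, 0, 0, 1],
    [0.0021, -0.0021, 0, 0, 0, 0, 1],
    [0.0021, -0.0021, 0, 0, 0, 0, 1]
  ]
}}

```text
time: 16.5
position: [0.5757, 0.1422, 0.0002]
eef_rot: [0.862, 0.507, -0.005, 0.004]
contact_force: [-4.9, -19.7, 2.9]
width: 0.0238
grasp_force: 59.6
```

```bash
python3 -c "
from h import *
bed()"
```

```text
bed mm 34.06 32.07 z 0.21 Fbed -10.1 -17.6 2.9 t 16.5 w 0.0238 g 59.59647595882416
```

Request:
{"name": "servo_tool", "arguments": {
  "deltas": [
    [-0.008, 0.003, 0.0, 0, 0, 0, 1],
    [-0.0128, 0.0043, 0, 0, 0, 0, 1],
    [-0.0128, 0.0043, 0, 0, 0, 0, 0.6],
    [-0.0128, 0.0043, 0, 0, 0, 0, 0.3],
    [-0.0128, 0.0043, 0, 0, 0, 0, 0.3],
    [-0.0128, 0.0043, -0.07, 0, 0, 0, 0.3],
    [-0.0128, 0.0043, -0.13, 0, 0, 0, 0.3],
    [-0.0128, 0.0043, -0.13, 0, 0, 0, 0.7]
  ]
}}

```text
time: 17.3
position: [0.5813, 0.1442, 0.0703]
eef_rot: [0.863, 0.505, 0.006, 0.002]
contact_force: [1.0, 0.6, -0.1]
width: 0.0466
grasp_force: 0.0
```

```bash
python3 - <<'E'
from h import *
bed();ci=camera_info("wrist");im=read_camera("wrist");save(im,"pics/w9.png");bed()
np.save("w9.npy",im)
print(dl(C0+EX*.0556+EY*.0522+[0,0,.060],-29.23))
hsv=cv2.cvtColor(im,cv2.COLOR_RGB2HSV)
pk=proj(ci,C0+EX*.0542+EY*.0505+[0,0,.057]);print("knob pred",pk.round(1))
x,y=pk.astype(int);roi=hsv[y-22:y+23,x-26:x+27,2]
for r in roi[::3]: print(' '.join('%3d'%v for v in r[::3]))
m=cv2.inRange(hsv,(15,120,70),(32,255,255))
n,l,st,ce=cv2.connectedComponentsWithStats(cv2.morphologyEx(m,cv2.MORPH_CLOSE,np.ones((5,5))))
for i in range(1,n):
    if st[i,4]>150:
        c=st[i,:2]+st[i,2:4]/2
        p=plane(ci,*c,.03)-C0
        if abs(p[0])<.08 and abs(p[1])<.08: print(st[i],np.round(c),(p@EX).round(4),(p@EY).round(4))
E
```

```text
bed mm 40.03 32.45 z 70.27 Fbed 1.1 0.3 -0.1 t 17.3 w 0.0466 g 0.0
bed mm 38.27 32.63 z 68.17 Fbed -0.3 0.1 0.0 t 17.35 w 0.0388 g 0.0
[ 0.0521 -0.0033  0.0166  0.0044 -0.0037 -0.0008]
knob pred [252.4 186.1]
119 131  69  65 132 134 134  47  64  75  73  64  74  70  71  77  78  75
133 134  73  64 134 132  40  66  70  66  69  71  65  70  72  70  77  89
138 134 137 135 134  46  47 111 141 138 111  69  70  62  72  69  66 140
135 138 129 135 128  66  84  83  82  82 126 113  67  69  63  69  39 133
139 109 142 146 118  48  83  52  83  37  52 121  65  62 129  64  71  92
134 144 133 126 152  83  53  39  48  48  40  78  59 130 134 136  62  67
137 134 111 112 102 129  39  67  73  70  64  34 130 136 136 134 136  69
132 134 132 139 135 101  52  69  68  69  70  48 122 133 136 137 135 127
135 128 135 136 135 129  52  68  73  71  69  52 122 136 135 136 134 134
130 135 134 136  98 169 127  67  67  67  67 113 171 105 132 134 133 137
135 134 136 126 165 179 167  71  62  66  91 134 177 179 117 133 133 146
124 134  92 160 179  90  78  77  81  78  76  76  77 171 167 122 136 143
 85  82  83 109 113  76  91 117 129 151 114  89  75  75 177 159 146 148
 87  85  83 107  71 129  61  58  61  58  59  63 128  79 115 170 138  96
 86  86 101  99  71  60  77 132 167 151 160 104  61  64  81 172 133  94
[232 189  41  44 728] [252. 211.] 0.0338 0.0306
[280 239  23  42 598] [292. 260.] 0.0255 -0.0219
[229 285  36  44 811] [247. 307.] -0.0326 -0.0282
[202 319  32  31 444] [218. 334.] -0.0716 -0.0305
```

Request:
{"name": "servo_tool", "arguments": {
  "deltas": [
    [0.03, -0.002, 0.0, 0.004, -0.003, 0, 1],
    [0.05, -0.003, 0, 0.004, -0.003, 0, 1],
    [0.05, -0.003, 0.03, 0.004, -0.003, 0, 1],
    [0.05, -0.003, 0.03, 0.004, -0.003, 0, 1],
    [0.05, -0.003, 0.03, 0.004, -0.003, 0, 1]
  ]
}}

```text
time: 17.85
position: [0.5873, 0.1662, 0.0492]
eef_rot: [0.863, 0.505, -0.004, -0.002]
contact_force: [-0.4, 0.4, 0.1]
width: -0.0001
grasp_force: 0.0
```

```bash
python3 -c "
from h import *
bed();print(dl(C0+EX*.0546+EY*.0509+[0,0,.015],-29.23))"
```

```text
bed mm 51.77 51.98 z 49.22 Fbed -0.2 0.5 0.1 t 17.85 w -0.0001 g 0.0
[ 0.0028  0.006   0.0684 -0.0044  0.0029 -0.0007]
```

Next I'll correct laterally and descend to light contact.

Request:
{"name": "servo_tool", "arguments": {
  "deltas": [
    [0.003, 0.006, 0.015, -0.004, 0.003, 0, 1],
    [0.003, 0.006, 0.03, -0.004, 0.003, 0, 1],
    [0.003, 0.006, 0.04, -0.004, 0.003, 0, 1],
    [0.003, 0.006, 0.045, -0.004, 0.003, 0, 1],
    [0.003, 0.006, 0.045, -0.004, 0.003, 0, 1]
  ]
}}

```text
time: 18.35
position: [0.5907, 0.1653, 0.0274]
eef_rot: [0.863, 0.505, 0.001, 0.0]
contact_force: [0.5, -0.1, 0.5]
width: 0.0001
grasp_force: 0.0
```

```bash
python3 -c "
from h import *
bed();print(dl(C0+EX*.0546+EY*.0509+[0,0,.015],-29.23))"
```

```text
bed mm 54.85 50.22 z 27.44 Fbed 0.5 -0.2 0.5 t 18.35 w 0.0001 g 0.0
[ 0.0006 -0.0013  0.0249  0.0005 -0.0007 -0.0012]
```

Request:
{"name": "servo_tool", "arguments": {
  "deltas": [
    [0, 0, 0.005, 0, 0, 0, 1],
    [0, 0, 0.01, 0, 0, 0, 1],
    [0, 0, 0.015, 0, 0, 0, 1],
    [0, 0, 0.015, 0, 0, 0, 1]
  ]
}}

```text
time: 18.75
position: [0.5915, 0.1655, 0.0205]
eef_rot: [0.863, 0.505, 0.001, 0.0]
contact_force: [0.6, -0.6, 1.6]
width: -0.0003
grasp_force: 0.6
```

```bash
python3 -c "
from h import *
bed()"
```

```text
bed mm 55.59 50.14 z 20.48 Fbed 0.5 -0.7 1.6 t 18.75 w -0.0003 g 0.625333454227075
```

Request:
{"name": "servo_tool", "arguments": {
  "deltas": [
    [-0.001, -0.001, 0.005, 0, 0, 0, 1],
    [-0.001, -0.001, 0.01, 0, 0, 0, 1],
    [-0.001, -0.001, 0.01, 0, 0, 0, 1]
  ]
}}

```text
time: 19.05
position: [0.5911, 0.1654, 0.0153]
eef_rot: [0.863, 0.505, 0.002, 0.0]
contact_force: [0.8, -0.0, 2.1]
width: 0.0003
grasp_force: 0.8
```

```bash
python3 -c "
from h import *
bed()"
```

```text
bed mm 55.19 50.2 z 15.33 Fbed 0.7 -0.2 2.1 t 19.05 w 0.0003 g 0.7545173331163824
```

Request:
{"name": "servo_tool", "arguments": {
  "deltas": [
    [0, 0, 0.003, 0, 0, 0, 1],
    [0, 0, 0.006, 0, 0, 0, 1],
    [0, 0, 0.006, 0, 0, 0, 1]
  ]
}}

```text
time: 19.35
position: [0.5912, 0.1654, 0.0148]
eef_rot: [0.863, 0.505, 0.002, 0.001]
contact_force: [-1.7, -0.2, 14.6]
width: 0.0001
grasp_force: 7.4
```

```bash
python3 -c "
from h import *
bed()"
```

```text
bed mm 55.35 50.16 z 14.84 Fbed -1.7 0.2 14.6 t 19.35 w 0.0001 g 7.427260101103457
```

The hard stop came at z = 0.0148, which is the full 11 mm of travel. Retracting to verify.

Request:
{"name": "servo_tool", "arguments": {
  "deltas": [
    [0, 0, -0.03, 0, 0, 0, 1],
    [0, 0, -0.1, 0, 0, 0, 1],
    [-0.06, 0, -0.15, 0, 0, 0, 0.8],
    [-0.1, 0, -0.15, 0, 0, 0, 0.3],
    [-0.1, 0, -0.15, 0, 0, 0, 0.3],
    [-0.1, 0, -0.15, 0, 0, 0, 0.3]
  ]
}}

```text
time: 19.95
position: [0.5651, 0.1217, 0.0868]
eef_rot: [0.863, 0.505, 0.001, -0.0]
contact_force: [0.2, -0.2, 0.3]
width: 0.0583
grasp_force: 0.0
```

```bash
python3 - <<'E'
from h import *
bed();ci=camera_info("wrist");im=read_camera("wrist");bed()
hsv=cv2.cvtColor(im,cv2.COLOR_RGB2HSV)
for z in(.057,.046): print("knob pred",z,proj(ci,C0+EX*.0533+EY*.0496+[0,0,z]).round(1))
x,y=proj(ci,C0+EX*.0533+EY*.0496+[0,0,.05]).astype(int);print(x,y)
for r in hsv[y-22:y+23,x-26:x+27,2][::3]: print(' '.join('%3d'%v for v in r[::3]))
m=cv2.inRange(hsv,(15,120,70),(32,255,255))
n,l,st,ce=cv2.connectedComponentsWithStats(cv2.morphologyEx(m,cv2.MORPH_CLOSE,np.ones((5,5))))
for i in range(1,n):
    if st[i,4]>150:
        c=st[i,:2]+st[i,2:4]/2
        p=plane(ci,*c,.03)-C0
        if abs(p[0])<.08 and abs(p[1])<.08: print(st[i],np.round(c),(p@EX).round(4),(p@EY).round(4))
E
```

```text
bed mm 18.36 15.18 z 86.81 Fbed 0.1 -0.2 0.3 t 19.95 w 0.0583 g 0.0
bed mm 18.78 15.42 z 86.63 Fbed 0.9 0.4 -0.7 t 20.0 w 0.0598 g 0.0
knob pred 0.057 [257.3 141.2]
knob pred 0.046 [257.3 138.5]
257 139
155 150 105 150 149 148 152 119 152  64  77  75  76  79  79  77  75  79
154 126 151 148 147 153 150 138  48  74  70  79  77  74  76  76  77  74
135 137  80  75 151 145 137  57  75  80  78  68  79  77  77  76  77  82
138 139  60  59 140 137  71  66  71  70  72  79  68  78  77  74  74 104
136 135 141 138 140  74  48  79  57  40  76  76  77  69  74  75  70  80
137 141 138 137 134  62  96  50  81  81  53  96  74  76  67  76  60 136
140 136 148 145 134  57  42  74  78  78  76  43  74  61 146  68  75  74
136 135 128 126 146 131  39  76  75  77  77  40  61 147 118 100  67  75
139 127 116 118 140 109  68  74  73  73  72  85 145 149 120 124 152  68
137 138 116 133 134 136 134  65  71  68  74 145 149 149 150 149 120 111
135 106 139 138 138 135 137 127 125  84 133 150 149 149 150 153 118 128
113 137 135 139 135 104 164 174 178 177 178 180 127 150 150 151 149 147
135 137 138 136 135 178 179 164 100 117 142 177 178 149 148 148 150 136
133 138 136 113 175 128  77  88 104 108  82  79 136 178 122 145 148 135
135 134 136 166 172  88 150  61  65  71  64 130  99 153 175 127 135 134
[187 133  17  25 165] [196. 146.] 0.0144 0.0775
[238 148  39  42 650] [258. 169.] 0.0346 0.0309
[138 164  37  38 356] [156. 183.] -0.0302 0.0798
[283 201  39  37 769] [302. 220.] 0.0302 -0.0261
[234 247  35  39 726] [252. 266.] -0.0318 -0.0276
[ 198  278   58   67 1235] [227. 312.] -0.0824 -0.0453
```

Request:
{"name": "servo_tool", "arguments": {
  "deltas": [
    [-0.1, 0, -0.1, 0, 0, 0, 0],
    [-0.15, 0, -0.15, 0, 0, 0, 0],
    [-0.15, 0, -0.15, 0, 0, 0, 0],
    [-0.15, 0, -0.15, 0, 0, 0, 0]
  ]
}}

```text
time: 20.4
position: [0.5297, 0.0563, 0.1629]
eef_rot: [0.863, 0.505, 0.002, 0.001]
contact_force: [0.1, 1.3, -0.8]
width: 0.0853
grasp_force: 0.0
```

```bash
python3 - <<'E'
from h import *
ci=camera_info("wrist");im=read_camera("wrist");bed()
hsv=cv2.cvtColor(im,cv2.COLOR_RGB2HSV)
m=cv2.inRange(hsv,(15,120,70),(32,255,255))
n,l,st,ce=cv2.connectedComponentsWithStats(cv2.morphologyEx(m,cv2.MORPH_CLOSE,np.ones((5,5))))
for i in range(1,n):
    if st[i,4]>80:
        c=st[i,:2]+st[i,2:4]/2
        p=plane(ci,*c,.03)-C0
        if abs(p[0])<.08 and abs(p[1])<.08: print(st[i],np.round(c),(p@EX).round(4),(p@EY).round(4))
E
```

```text
bed mm -33.86 -37.44 z 161.67 Fbed -1.2 1.1 0.5 t 20.45 w 0.0858 g 0.0
[183  45  26  20 166] [196.  55.] 0.006 0.0804
[239  57  33  35 342] [256.  74.] 0.0328 0.0294
[278 107  32  31 332] [294. 122.] 0.028 -0.029
[ 158  129   99  120 2487] [208. 189.] -0.0843 -0.0144
[236 150  30  30 374] [251. 165.] -0.0329 -0.029
[305 157  15  16  91] [312. 165.] 0.012 -0.0743
```

The pallets measure ring (32.8, 29.4), square (28, -29) and dome (-33, -29) mm in the bed frame. All are in place, so I'm handing in.

```bash
python3 -c "
from bench import sign_off
print(sign_off())"
```

```text
the job is handed in; nothing more can be done
None
```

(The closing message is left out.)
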